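# Bore probe held centred in a gear-case guide bush

### The job

Open the cover of the green gear case fully, until it rests back on its stop. Then take the bore probe by its orange head out of its stand and lower it upright through the hole of the brass guide bush inside the case until the yellow band on the rod is level with the bush's top face; the probe must never touch the bore walls or any other part of the case. Finish while holding it there, still and centred in the hole, for its reading (do not let go), and leave the grease can, the pulley and the spanner undisturbed.

Things in the scene. Friction and masses are not known exactly. Their poses are not given: they have to be found in the camera images.
- gearcase: Green open-topped gear case, fixed to the bench, 150 (its x) x 160 (its y) x 100 mm high, walls 6 mm. Origin at the centre of its underside, z up. The grey cover is hinged along its +x side. Inside, a square brass guide bush block, 50 x 50 mm, 25 mm thick, top face 85 mm above the bench, has one vertical through hole of 20 mm diameter (see bore_mouth); below the bush the case is hollow down to its 6 mm floor. A steel strip runs from the bush to each y side wall.
- bore_mouth (a point): Centre of the 20 mm hole in the brass bush, at the level of the bush's top face (15 mm below the case's rim), axes as the gear case. It lies 10 mm from the case's centre towards -x of the case. The hole runs vertically 25 mm down from here.
- cover (a joint): Hinge angle of the cover, rad: 0 shut, grows as it opens upward, 1.8 on its stop (leaning back 13 degrees past upright). The hinge is free with little friction: the cover (150 x 160 x 8 mm, about 0.3 kg) falls shut if let go before about 1.4, and falls back onto its stop by itself once past about 1.65.
- cover_hinge (a point): Middle of the cover's hinge axis, 75 mm from the case's centre along +x of the case, 100 mm above the bench. Axes turn with the cover; the hinge axis is y (the same as y of the case); with the cover shut the cover lies on the -x side.
- cover_handle (a point): Middle of the steel bar handle on the cover's outer face: a round bar about 90 mm long and 11 mm thick (72 mm free between its posts), along y of the case, held on end posts with its centre line 35 mm off the cover's face. In the cover's frame it lies 138 mm from the hinge axis along -x and 43 mm along +z (12 mm in from the cover's free edge). Axes turn with the cover (z: out of its outer face). Fingers go either side of the bar, closing across it.
- stand: Fixed probe stand: 90 x 75 mm dark foot, two aluminium cheeks and a 60 x 60 x 10 mm aluminium top plate whose upper face is 130 mm above the bench, with a 16 mm through hole in its middle. Origin at the centre of its underside, z up.
- probe: Loose bore probe, about 0.15 kg (varies 0.7 to 1.4 times): an orange square grip head 20 x 20 mm and 50 mm tall, on a dark flange 26 mm in diameter and 5 mm thick, and below it a steel rod 10 mm in diameter and 110 mm long with a yellow band. It hangs upright through the stand's hole, its flange lying on the stand's top plate. Origin on its axis at the flange's underside; z points up from the rod to the head; x and y are square to the head's flat faces.
- probe_head (a point): Centre of the probe's orange grip head, 30 mm above the flange's underside, on the axis; where to grip it. Axes as the probe.
- probe_mark (a point): Centre of the 8 mm tall yellow band on the rod, 95 mm below probe_head, 45 mm above the tip, on the axis.
- probe_tip (a point): Lower end of the rod, 140 mm below probe_head, on the axis.
- grease_can: Loose red can, 66 mm in diameter, 110 mm tall, a bystander. Origin at the centre of its underside.
- pulley: Loose dark steel pulley, 70 mm in diameter, 34 mm tall, a bystander. Origin at the centre of its underside.
- spanner: Loose steel spanner lying flat, a bystander. Origin under its middle; it lies along its x.
There are look-alikes about, which are no part of the job. What is shaped like the probe but blue or red is not meant.

How it is judged:
By the outcome, as a careful person would: the job done as asked, in the order asked, and still so for the second after the job is handed in, while the arm keeps its last pose, push and grip.
It also fails if it takes over 61 s, if anything falls off the work surface, if the arm or the gripper's body presses on something with over 40 N, if the wrist force passes 120 N, or if a joint passes its speed limit or range.

### The arm

A 6-joint arm with a two-finger parallel gripper is mounted at the origin on the work surface. World frame = base frame: x ahead of the robot, y to its left, z up, the work surface at z = 0. Lengths are in m, angles in degrees, forces in N, time in s.
With the tool pointing down it reaches from about 0.275 to 0.725 m from the base axis. Payload 15.9 kg.
Tool frame: the origin (TCP) lies on the centre line of the jaws, within the pads' length; the fingertips stand robot.tip_extent ahead of it and the grasp point (between the pads) is the TCP (robot.tip_extent is the distance from the TCP to the fingertips, in m); z points along the fingers, y is the direction in which the jaws open and shut (so a half turn about z gives the same grasp; the last joint's range is limited). The gripper opens to 85 mm and grips with 20 to 120 N. Pads are 22 mm wide; open, the fingers measure 114 mm over their backs; the gripper's body (76 mm by 85 mm) begins 54 mm behind the grasp point. The pads swing forward as they close: fully open they stand 13 mm farther back than shut.
Start: joints at [-71.677, 12.198, -1.971, 75.831, 0, 90], TCP at [0.157, -0.475, 0.25] pointing down, gripper open.
Joint ranges: [-170.91, 170.91], [-42.67, 98.43], [-65.05, 77.54], [-120.47, 116.71], [-90, 82.35], [-180, 180]. Speed limits (degrees/s): [108.29, 108.29, 136.94, 147.25, 180, 180].

### API

Orientations are given as a 3x3 rotation matrix whose columns are the frame's x, y, z axes.
In Python, from workcell import robot, planner, cams, order gives the robot as it stands. The module is installed in compiled form; this text tells all that it offers. Calls block until the motion is done:
- robot.move_to(position, orientation): joint-space move of the TCP to a pose.
- robot.movel(position, frame=None, vel=0.15, force_limit=None): straight line of the TCP; frame=None keeps the orientation; vel is the mean speed in m/s. With force_limit (N) it stops when the force on the tool has changed by that much, and returns True; else False.
- robot.movej(angles): joint-space move.
- robot.open_jaws() and robot.gripper_close(newtons=None): open the fingers fully, or close them until they stop; newtons is the grip in N (None keeps the last).
- robot.sleep(seconds).
- planner.solve_ik(position, orientation): joint angles nearest the present ones, or None.
- robot.state(): the state.
- cams.capture(name): name is "side" or "top"; returns a dict with "img" (384x512x3 uint8, blue, green, red), "intrinsics" (3x3 intrinsics, pixels), "k1" (the pictures are not rectified: a ray, as slopes to the right and down, at radius r is drawn at 1 + k1 r^2 times it, then the intrinsics apply), "camera_from_world" (4x4, takes a point from world to camera coordinates). Camera axes: x right, y down, z forward; pixel columns grow to the right and rows downward; lengths in m; the calibration is good to about 2 mm. A picture is of the moment at which its call begins. There is no depth.
A pose or a line that the arm cannot do raises robot.PlanningError and nothing moves.
- order.close_job(): hands the job in, once; it reports no verdict.
The state is a dict: "t": time; "qpos": joint angles; "joint_velocities": joint speeds; "effort": joint torques, N m; "position": TCP position; "eef_rot": TCP orientation; "force": force on the tool from outside, world axes, zero at the start; "torque": the same for the moment, N m; "grip_width": opening from 0.0 (shut) to 1.0 (fully open).
Only numpy, scipy, OpenCV 4.12 (cv2) and the standard library are available. Lean on these libraries where they do the work, as an engineer would, in place of code of your own. Each camera call takes 0.05 s, during which the arm holds its last target. There are 200 camera calls.

## Working session

There is one attempt and no reset: what is moved stays moved. The work goes in short steps, each a Python script; the robot and the scene stay as the last script left them, time stands still between calls to the robot, and variables do not carry over. Pictures are saved under pics/ and viewed, about 8 in all and at most 12, crops included, and the job is handed in when it is done.

```bash
mkdir -p pics
cat > h.py <<'E'
import numpy as np, cv2
from workcell import robot, planner, cams, order
def cap(n):
    c=cams.capture(n); c['n']=n; return c
def ray(c,u,v):
    K=c['intrinsics'];T=np.array(c['camera_from_world'])
    D=np.array([c['k1'],0,0,0],float)
    # r_d = r(1+k1 r^2)
    p=cv2.undistortPointsIter(np.array([[[u,v]]],float),np.array(K,float),D,None,None,(3,100,1e-10))[0,0]
    R=T[:3,:3]; o=-R.T@T[:3,3]; d=R.T@np.array([p[0],p[1],1]); return o,d/np.linalg.norm(d)
def onz(c,u,v,z):
    o,d=ray(c,u,v); return o+d*(z-o[2])/d[2]
def tri(rays):
    A=0;b=0
    for o,d in rays:
        P=np.eye(3)-np.outer(d,d); A=A+P; b=b+P@o
    x=np.linalg.solve(A,b)
    return x,[np.linalg.norm((np.eye(3)-np.outer(d,d))@(x-o)) for o,d in rays]
def proj(c,p):
    T=np.array(c['camera_from_world'])
    r,_=cv2.Rodrigues(T[:3,:3])
    return cv2.projectPoints(np.array(p,float).reshape(-1,1,3),r,T[:3,3],np.array(c['intrinsics'],float),np.array([c['k1'],0,0,0],float))[0][:,0]
E
python3 - <<'E'
from h import *
s=robot.state(); print(s['t'],s['position'],s['grip_width'],robot.tip_extent,s['force'])
for n in('top','side'):
    c=cap(n); cv2.imwrite(f'pics/{n}0.png',c['img'])
    o,d=ray(c,256,192); print(n,o.round(3),d.round(3),c['k1'],np.array(c['intrinsics']).tolist())
E
```

```text
0.0 [ 0.15709728 -0.4743441   0.24982195] 0.9994851808049584 0.019 [-0.29723486  0.37505766  0.17095891]
top [ 0.365 -0.047  1.186] [ 0.235 -0.017 -0.972] -0.12347153092766742 [[391.86530373633724, 0.0, 246.48390569312426], [0.0, 391.86530373633724, 188.2011973986156], [0.0, 0.0, 1.0]]
side [ 0.334 -0.81   1.039] [ 0.231  0.623 -0.748] 0.00015044180307746425 [[430.4942830357275, 0.0, 258.61589037888666], [0.0, 430.4942830357275, 192.6950592021478], [0.0, 0.0, 1.0]]
```

View pics/top0.png

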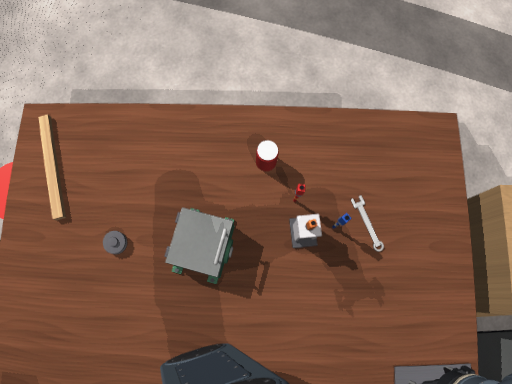

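View pics/side0.png

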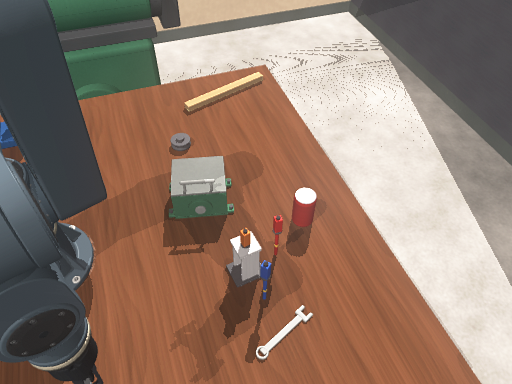

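The top view shows the case at (205,243) with its handle bar at (222,245), so the hinge is on the left. The spanner is at (368,223), the can at (267,155) and the pulley at (115,242). There are three probe-like things in top/side: orange (312,225)/(245,238) in the aluminium stand, blue (343,220)/(265,270) and red (300,190)/(278,225). The orange one in the stand fits the description. I'll confirm it in a crop.

Run:
```python
import cv2,numpy as np
t=cv2.imread('pics/top0.png');s=cv2.imread('pics/side0.png')
a=cv2.resize(t[175:295,155:355],None,fx=4,fy=4,interpolation=cv2.INTER_CUBIC)[:, :]
cv2.imwrite('pics/topcrop.png',a)
b=cv2.resize(s[145:295,155:315],None,fx=4,fy=4,interpolation=cv2.INTER_CUBIC)
cv2.imwrite('pics/sidecrop.png',b)
from h import *
for n,im in(('top',t),('side',s)):
    h=cv2.cvtColor(im,cv2.COLOR_BGR2HSV)
    m=cv2.inRange(h,(5,190,120),(16,255,255))
    k,l,st,ce=cv2.connectedComponentsWithStats(m)
    print(n,[(st[i].tolist(),ce[i].round(1).tolist()) for i in range(1,k) if st[i,4]>15])
```

```text
top []
side []
```

View pics/topcrop.png

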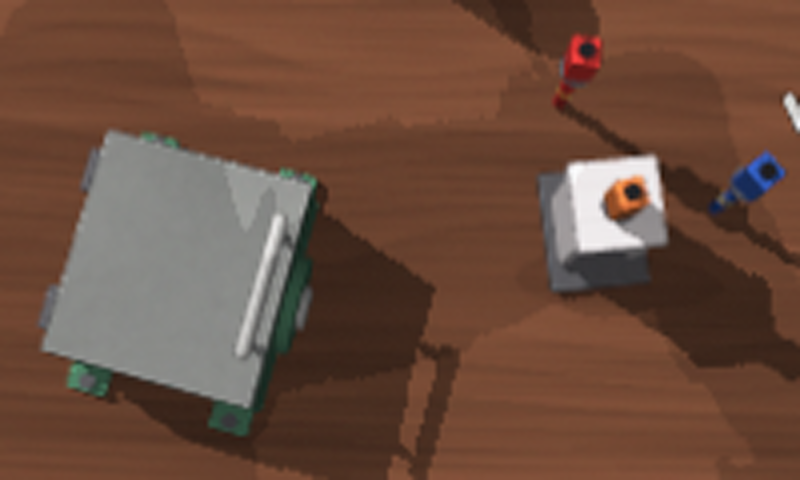

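View pics/sidecrop.png

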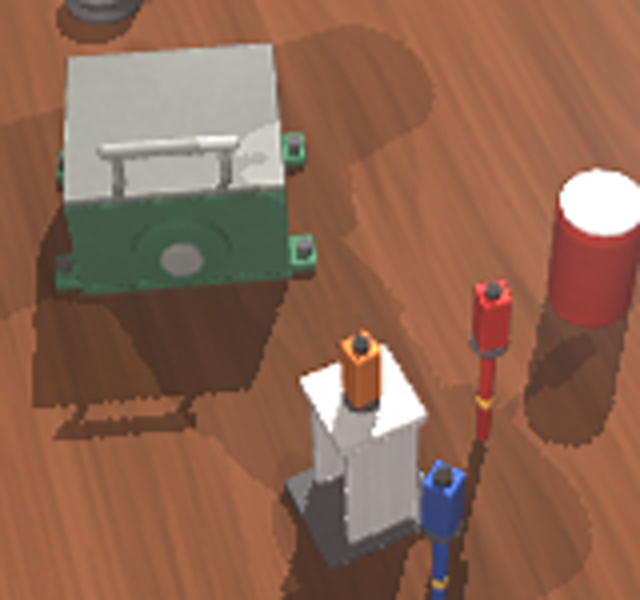

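The crops confirm it: the orange head stands in the aluminium stand (top crop (628,195), side crop (361,372)), and the red and blue ones are free-standing decoys. The cover corners, handle ends and plate corners are readable in both views, so I'll triangulate them.

Run:
```python
from h import *
ct=cap('top');cs=cap('side')
g={n:cv2.cvtColor(c['img'],cv2.COLOR_BGR2GRAY) for n,c in(('t',ct),('s',cs))}
def T(p,sub=0):
    return np.array([155+(p[0]+.5)/4-.5,175+(p[1]+.5)/4-.5])
def S(p): return np.array([155+(p[0]+.5)/4-.5,145+(p[1]+.5)/4-.5])
def sub(n,p,w):
    if not w: return p
    q=cv2.cornerSubPix(g[n],np.array([[p]],np.float32),(w,w),(-1,-1),(3,50,1e-3))[0,0]
    return q if np.linalg.norm(q-p)<1.5 else p
P={'hinge+':((108,130),(273,45),2),'hinge-':((42,350),(68,57),2),'free+':((315,182),(287,187),0),'free-':((252,407),(66,200),0),
'hand+':((278,220),(237,141),0),'hand-':((241,353),(103,151),0),
'st1':((569,163),(388,345),2),'st2':((656,155),(427,412),2),'st3':((666,244),(347,448),2),'st4':((578,253),(301,380),2),
'knob':((633,191),(361,343),0)}
for k,(a,b,w) in P.items():
    x,e=tri([ray(ct,*sub('t',T(a),w)),ray(cs,*sub('s',S(b),w))]); print(k,x.round(4),np.round(e,4))
for n,c in(('top',ct),('side',cs)):
    h=cv2.cvtColor(c['img'],cv2.COLOR_BGR2HSV)
    print(n,h[225-6,0] if 0 else [h[v,u].tolist() for u,v in ([(310,225),(312,222)] if n=='top' else [(245,241),(246,244)])])
    m=cv2.inRange(h,(4,150,120),(18,255,255))
    x0,y0=(295,212) if n=='top' else(235,225)
    k,l,st,ce=cv2.connectedComponentsWithStats(m[y0:y0+30,x0:x0+30])
    print(n,[(st[i].tolist(),(ce[i]+[x0,y0]).round(1).tolist()) for i in range(1,k) if st[i,4]>15])
```

```text
hinge+ [0.5749 0.144  0.1066] [0.0004 0.0004]
hinge- [0.4221 0.1774 0.1099] [0.0002 0.0002]
free+ [ 0.5429 -0.0049  0.109 ] [0.0009 0.0009]
free- [0.3887 0.032  0.1131] [0.0001 0.0001]
hand+ [0.5124 0.0174 0.1451] [0.001 0.001]
hand- [0.422  0.0382 0.1464] [0.0006 0.0006]
st1 [ 0.5559 -0.1783  0.1329] [0.0009 0.0009]
st2 [ 0.5631 -0.2377  0.1345] [0.0002 0.0002]
st3 [ 0.5059 -0.2453  0.1324] [0.0014 0.0014]
st4 [ 0.4958 -0.1849  0.1314] [0.0004 0.0004]
knob [ 0.529  -0.2127  0.1908] [0.0006 0.0006]
top [[12, 176, 237], [150, 13, 38]]
top [([11, 8, 11, 9, 47], [310.3, 224.3])]
side [[10, 172, 156], [10, 172, 156]]
side [([5, 3, 10, 19, 128], [244.7, 237.6])]
```

```bash
cat > geo.py <<'E'
from h import *
yaw=np.radians(77.5); ex=np.array([np.cos(yaw),np.sin(yaw),0]); ey=np.array([-ex[1],ex[0],0]); ez=np.array([0,0,1.])
C=np.array([.4818,.088,0]); H=C+.075*ex+.1*ez
def handle(th):  # cover frame: rotates so that -x goes up
    cx=np.cos(th)*ex-np.sin(th)*ez; cz=np.cos(th)*ez+np.sin(th)*ex
    return H-.138*cx+.043*cz
def tool(tilt,flip=1):  # tool z = -cover z at opening angle 'tilt'
    z=-(np.cos(tilt)*ez+np.sin(tilt)*ex)
    y=flip*(np.cos(tilt)*ex-np.sin(tilt)*ez)
    return np.column_stack([np.cross(y,z),y,z])
E
python3 - <<'E'
from geo import *
print(handle(0))
for flip in(1,-1):
  for th in (0,.6,1.2,1.75):
    for tl in np.radians([0,30,60,75,90]):
        if tl>th+.1: continue
        q=planner.solve_ik(handle(th),tool(tl,flip)); print(flip,th,round(np.degrees(tl)),None if q is None else np.round(q,0).tolist())
q=planner.solve_ik([.529,-.212,.16],tool(0)); print(q)
E
```

```text
[0.4681643  0.02649335 0.143     ]
1 0 0 [3.0, 11.0, -19.0, 60.0, 0.0, 16.0]
1 0.6 0 [9.0, 11.0, -9.0, 70.0, 0.0, 21.0]
1 0.6 30 [23.0, 26.0, 4.0, 88.0, -24.0, 40.0]
1 1.2 0 [17.0, 14.0, 0.0, 76.0, 0.0, 29.0]
1 1.2 30 [29.0, 32.0, 19.0, 98.0, -22.0, 46.0]
1 1.2 60 None
1 1.75 0 [24.0, 20.0, 5.0, 75.0, 0.0, 36.0]
1 1.75 30 [34.0, 40.0, 31.0, 103.0, -20.0, 51.0]
1 1.75 60 None
1 1.75 75 None
1 1.75 90 None
-1 0 0 [3.0, 11.0, -19.0, 60.0, 0.0, -164.0]
-1 0.6 0 [9.0, 11.0, -9.0, 70.0, 0.0, -159.0]
-1 0.6 30 [23.0, 26.0, 4.0, 88.0, -24.0, -140.0]
-1 1.2 0 [17.0, 14.0, 0.0, 76.0, 0.0, -151.0]
-1 1.2 30 [29.0, 32.0, 19.0, 98.0, -22.0, -134.0]
-1 1.2 60 None
-1 1.75 0 [24.0, 20.0, 5.0, 75.0, 0.0, -144.0]
-1 1.75 30 [34.0, 40.0, 31.0, 103.0, -20.0, -129.0]
-1 1.75 60 None
-1 1.75 75 None
-1 1.75 90 None
[-21.83874788  22.16541837  -1.53730528  66.29727635   0.
  -9.33874788]
```

```bash
cat >> geo.py <<'E'
p=.009
def tcp(th,tl): R=tool(tl); return handle(th)-p*R[:,2],R
E
python3 - <<'E'
from geo import *
for th in (0,.3,.6,.9,1.2,1.5,1.72):
    r=[]
    for d in range(0,61,5):
        q=planner.solve_ik(*tcp(th,np.radians(d)))
        if q is not None: r=[d,np.round(q).tolist()]
    print(th,r)
E
```

```text
0 [60, [28.0, 46.0, 8.0, 101.0, -41.0, 60.0]]
0.3 [60, [30.0, 46.0, 13.0, 107.0, -40.0, 61.0]]
0.6 [60, [32.0, 47.0, 21.0, 114.0, -38.0, 63.0]]
0.9 [55, [33.0, 47.0, 27.0, 116.0, -35.0, 61.0]]
1.2 [45, [34.0, 44.0, 31.0, 113.0, -29.0, 56.0]]
1.5 [40, [35.0, 45.0, 37.0, 113.0, -26.0, 55.0]]
1.72 [40, [37.0, 49.0, 43.0, 116.0, -25.0, 57.0]]
```

```bash
sed -i 's/^p=.009/p=.011/' geo.py
python3 - <<'E'
from geo import *
P,R=tcp(0,0)
robot.move_to(P+[0,0,.11],R)
print(robot.movel(P+[0,0,.001],vel=.12,force_limit=12))
robot.gripper_close(35)
s=robot.state(); print(s['t'],s['position'],P,s['grip_width'],s['force'])
for n in('top','side'):
    c=cap(n); cv2.imwrite(f'pics/{n}1.png',c['img'])
s=cv2.imread('pics/side1.png');cv2.imwrite('pics/s1.png',cv2.resize(s[110:230,130:290],None,fx=4,fy=4))
E
```

```text
False
4.05 [0.46854474 0.02783331 0.1552638 ] [0.4681643  0.02649335 0.154     ] 0.10550641423653218 [ 1.46515088 13.40908231  1.42383292]
```

View pics/s1.png

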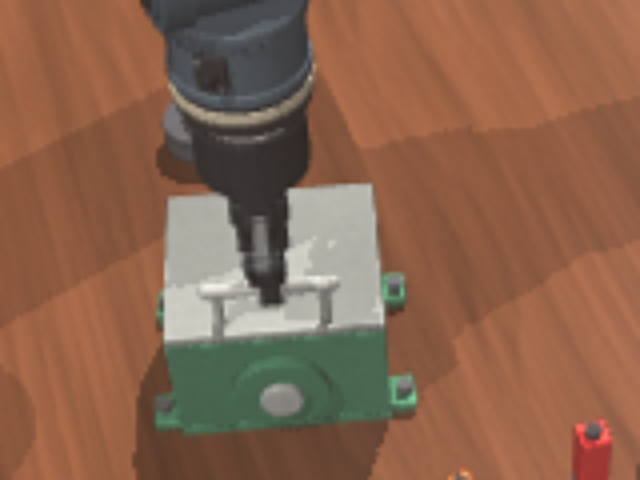

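The fingers hold the bar between its posts at about (270,285) in the crop. The 13 N sideways force shows the bar lies about 2 mm further along +x of the case, so I'll correct for that and swing the cover open.

```bash
sed -i 's/^C=.*/C=np.array([.4818,.088,0])+.002*np.array([np.cos(yaw),np.sin(yaw),0])/' geo.py
python3 - <<'E'
from geo import *
P,R=tcp(0,0); robot.movel(P,vel=.05); print(robot.state()['force'].round(1) if hasattr(robot.state()['force'],'round') else robot.state()['force'])
bm=np.radians(36)
for th in np.linspace(0,1.72,11)[1:]:
    P,R=tcp(th,bm*th/1.72)
    hit=robot.movel(P,R,vel=.1,force_limit=45)
    s=robot.state(); print(round(th,2),round(s['t'],2),hit,np.round(s['force'],1),round(s['grip_width'],3))
    if hit: break
c=cap('side'); cv2.imwrite('pics/side2.png',c['img']); d=cap('top'); cv2.imwrite('pics/top2.png',d['img'])
cv2.imwrite('pics/c2.png',np.hstack([cv2.resize(c['img'][60:260,110:310],None,fx=2,fy=2),cv2.resize(d['img'][120:320,110:310],None,fx=2,fy=2)]))
E
```

```text
Traceback (most recent call last):
  File "geo.py", line 12, in tcp
    def tcp(th,tl): R=tool(tl); return handle(th)-p*R[:,2],R
                                       ~~~~~~^^^^
  File "geo.py", line 6, in handle
    return H-.138*cx+.043*cz
           ^
NameError: name 'H' is not defined
```

My sed dropped the H definition, and nothing has moved. I'll restore it.

```bash
sed -i '/^C=/a H=C+.075*ex+.1*ez' geo.py
python3 - <<'E'
from geo import *
P,R=tcp(0,0); robot.movel(P,vel=.05); print(np.round(robot.state()['force'],1))
bm=np.radians(36)
for th in np.linspace(0,1.72,11)[1:]:
    P,R=tcp(th,bm*th/1.72)
    hit=robot.movel(P,R,vel=.1,force_limit=45)
    s=robot.state(); print(round(th,2),round(s['t'],2),hit,np.round(s['force'],1),round(s['grip_width'],3))
    if hit: break
c=cap('side'); cv2.imwrite('pics/side2.png',c['img']); d=cap('top'); cv2.imwrite('pics/top2.png',d['img'])
cv2.imwrite('pics/c2.png',np.hstack([cv2.resize(c['img'][60:260,110:310],None,fx=2,fy=2),cv2.resize(d['img'][120:320,110:310],None,fx=2,fy=2)]))
E
```

```text
[-8.  -3.4 21. ]
0.17 4.8 False [ -0.8 -11.1   3.5] 0.11
0.34 5.2 False [ -1.9 -14.8   9.3] 0.107
0.52 5.6 False [ -2.  -16.4  15.1] 0.11
0.69 6.0 False [ -1.4 -18.   23.2] 0.111
0.86 6.4 False [ -2.3 -18.4  32.8] 0.112
1.03 6.8 False [ 3.3 -9.5 32.3] 0.109
1.2 7.21 False [ 8.3 -5.7 30.3] 0.111
1.38 7.62 False [11.2 -0.2 25.7] 0.114
1.55 8.03 False [10.2  4.9 21.4] 0.105
1.72 8.43 False [ 9.5  4.  10.6] 0.11
```

View pics/c2.png

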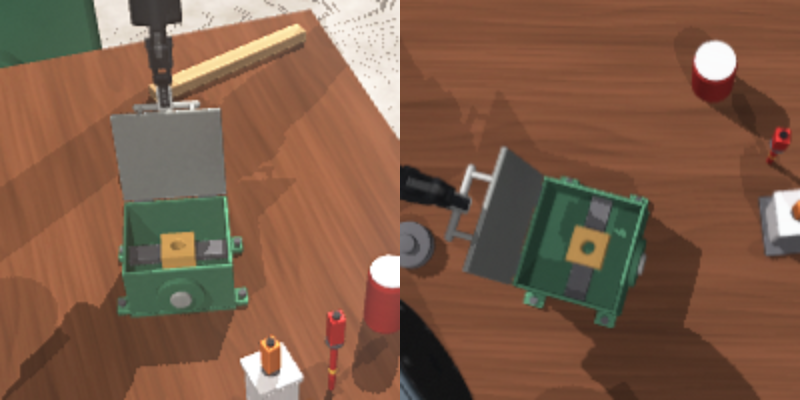

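The cover is open with the bar still gripped (side crop (165,107)), and the bush is visible. I'll release, retreat and check.

Run:
```python
from geo import *
robot.open_jaws()
s=robot.state(); print(s['t'],np.round(s['force'],1))
R=np.array(s['eef_rot'])
robot.movel(np.array(s['position'])-.09*R[:,2],vel=.15)
robot.move_to([.40,-.10,.30],tool(0))
s=robot.state(); print(s['t'],np.round(s['force'],1))
c=cap('side'); cv2.imwrite('pics/side3.png',c['img']); d=cap('top'); cv2.imwrite('pics/top3.png',d['img'])
cv2.imwrite('pics/c3.png',np.hstack([cv2.resize(c['img'][90:240,150:250],None,fx=4,fy=4,interpolation=2),cv2.resize(d['img'][180:330,150:250],None,fx=4,fy=4,interpolation=2)]))
```

```text
9.2583 [0.1 0.1 0.4]Traceback (most recent call last):
  File "<stdin>", line 5, in <module>
workcell.PlanningError: the arm cannot follow that straight line within its joint ranges
```

Run:
```python
from geo import *
s=robot.state(); P=np.array(s['position']); R=np.array(s['eef_rot'])
for v in (-.03*R[:,2],-.02*R[:,2],np.array([0,0,.03])):
    try: robot.movel(P+v,vel=.1); print('ok',v); break
    except robot.PlanningError as e: print(e)
P=np.array(robot.state()['position'])
robot.movel(P+[0,0,.09],tool(np.radians(20)),vel=.15)
s=robot.state(); print(s['t'],np.round(s['force'],1))
robot.move_to([.44,-.12,.32],tool(0))
s=robot.state(); print(s['t'],np.round(s['force'],1))
c=cap('side'); cv2.imwrite('pics/side3.png',c['img']); d=cap('top'); cv2.imwrite('pics/top3.png',d['img'])
cv2.imwrite('pics/c3.png',np.hstack([cv2.resize(c['img'][90:240,150:250],None,fx=4,fy=4,interpolation=2),cv2.resize(d['img'][180:330,150:250],None,fx=4,fy=4,interpolation=2)]))
```

```text
the arm cannot follow that straight line within its joint ranges
ok [0.00254439 0.0114767  0.01618059]
10.3583 [ 0.3  0.4 -1. ]
11.7417 [-0.1  0.3  0.2]
```

View pics/c3.png

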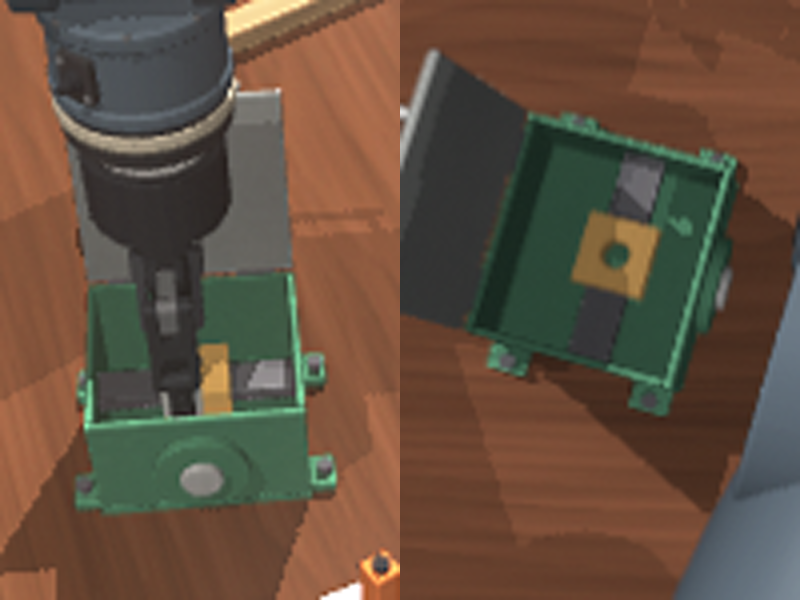

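The cover has fallen back further and the arm is clear. Now a zoomed view of the bush from both cameras, to locate the bore precisely.

Run:
```python
import cv2,numpy as np
s=cv2.imread('pics/side2.png');t=cv2.imread('pics/top3.png')
a=cv2.resize(s[170:200,180:218],None,fx=10,fy=10,interpolation=cv2.INTER_CUBIC)
b=cv2.resize(t[228:258,185:223],None,fx=10,fy=10,interpolation=cv2.INTER_CUBIC)
c=cv2.resize(s[155:220,165:241],None,fx=5,fy=5,interpolation=cv2.INTER_CUBIC)[:280]
d=cv2.resize(t[200:290,160:260],None,fx=4,fy=4,interpolation=cv2.INTER_CUBIC)[:280,:380]
cv2.imwrite('pics/bush.png',np.vstack([np.hstack([a,b]),np.hstack([c,d])]))
```

```text
(no output)
```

View pics/bush.png

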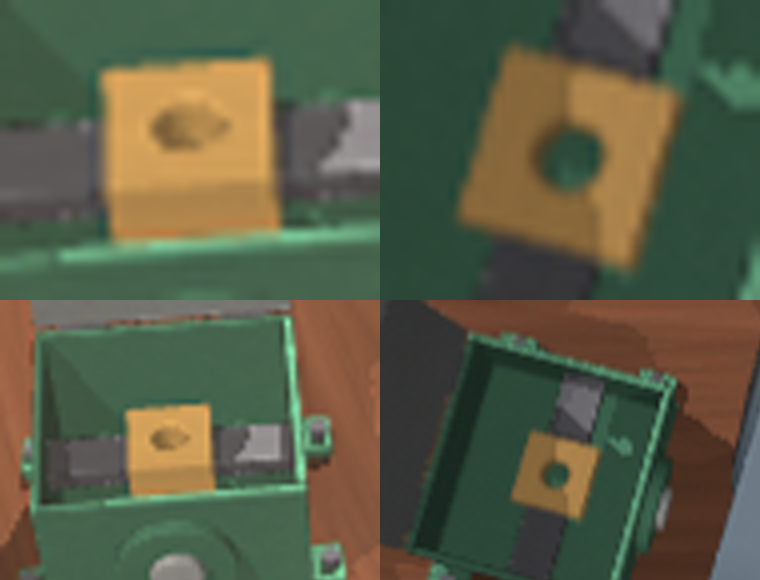

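Run:
```python
from geo import *
ct=cap('top');cs=cap('side')
T=lambda p:(185+(p[0]+.5)/10-.5,228+(p[1]+.5)/10-.5); S=lambda p:(180+(p[0]+.5)/10-.5,170+(p[1]+.5)/10-.5)
T4=lambda p:(160+(p[0]+.5)/4-.5,200+(p[1]+.5)/4-.5); S5=lambda p:(165+(p[0]+.5)/5-.5,155+(p[1]+.5)/5-.5)
X=[]
for k,a,b in(('fr',(133,45),(268,60)),('nr',(302,95),(278,178)),('nl',(252,270),(108,190)),('fl',(80,222),(102,71)),('hole',(189,158),(190,127))):
    x,e=tri([ray(ct,*T(a)),ray(cs,*S(b))]); X.append(x); print(k,x.round(4),e[0].round(4))
print('mean',np.mean(X[:4],0).round(4))
print('top hole at z85',onz(ct,*T((189,158)),.085).round(4),'side',onz(cs,*S((190,127)),.085).round(4))
print('top bush mean z85',np.mean([onz(ct,*T(a),.085) for a in((133,45),(302,95),(252,270),(80,222))],0).round(4))
print('side bush mean z85',np.mean([onz(cs,*S(a),.085) for a in((268,60),(278,178),(108,190),(102,71))],0).round(4))
for k,a,b in(('fr',(90,35),(290,18)),('nr',(296,82),(305,190)),('fl',(33,250),(38,35))):
    x,e=tri([ray(ct,*T4(a)),ray(cs,*S5(b))]);print(k,x.round(4),e[0].round(4))
v=X[0]-X[3];w=X[1]-X[2];u=X[0]-X[1];z=X[3]-X[2]
print([np.degrees(np.arctan2(q[1],q[0])).round(1) for q in(v,w,u,z)])
print('model bore',C-.01*ex, 'stand fro earlier .5302 -.2116 plate; knob .529 -.2127')
# cover angle: free +x-world corner at top
q=planner.solve_ik([.5296,-.2120,.16],tool(0)); print(q)
```

```text
fr [0.5092 0.0948 0.0886] 0.0011
nr [0.4977 0.0464 0.089 ] 0.0001
nl [0.4486 0.0581 0.0894] 0.0004
fl [0.4597 0.107  0.0886] 0.0004
hole [0.479  0.0776 0.0864] 0.0001
mean [0.4788 0.0766 0.0889]
top hole at z85 [0.4793 0.0778 0.085 ] side [0.4791 0.0789 0.085 ]
top bush mean z85 [0.4794 0.077  0.085 ]
side bush mean z85 [0.4792 0.0802 0.085 ]
fr [0.5749 0.1422 0.0976] 0.0002
nr [ 0.5418 -0.0054  0.1052] 0.0026
fl [0.4221 0.1706 0.1059] 0.0004
[np.float64(-13.8), np.float64(-13.4), np.float64(76.6), np.float64(77.2)]
model bore [0.48006848 0.08018963 0.        ] stand fro earlier .5302 -.2116 plate; knob .529 -.2127
[-21.81633026  22.22974681  -1.44242203  66.32783116   0.
  -9.31633026]
```

Run:
```python
from geo import *
t=cv2.imread('pics/top0.png');s=cv2.imread('pics/side0.png')
a=cv2.resize(t[213:235,299:325],None,fx=15,fy=15,interpolation=cv2.INTER_CUBIC)
b=cv2.resize(s[224:258,230:262],None,fx=12,fy=12,interpolation=cv2.INTER_CUBIC)[:330]
cv2.imwrite('pics/probe.png',np.hstack([a,b]))
ct=cap('top');cs=cap('side')
T=lambda p:(155+(p[0]+.5)/4-.5,175+(p[1]+.5)/4-.5); S=lambda p:(155+(p[0]+.5)/4-.5,145+(p[1]+.5)/4-.5)
for k,a,b in(('blue',(768,172),(444,476)),('red',(587,50),(493,291))):
    print(k,tri([ray(ct,*T(a)),ray(cs,*S(b))])[0].round(3))
```

```text
blue [ 0.548 -0.306  0.17 ]
red [ 0.627 -0.186  0.169]
```

View pics/probe.png

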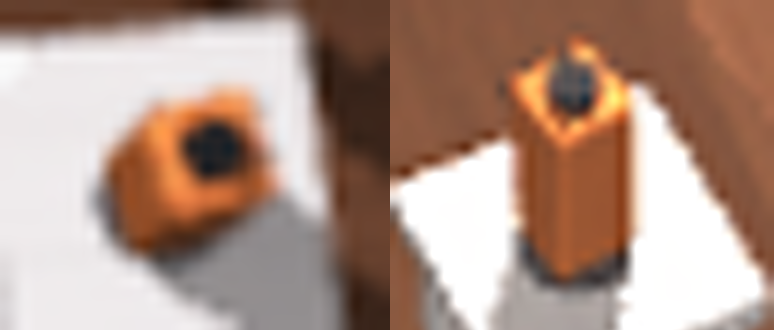

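Run:
```python
from geo import *
ct=cap('top');cs=cap('side')
T=lambda p:(299+(p[0]+.5)/15-.5,213+(p[1]+.5)/15-.5); S=lambda p:(230+(p[0]+.5)/12-.5,224+(p[1]+.5)/12-.5)
t=[onz(ct,*T(a),.183) for a in((155,103),(248,88),(278,190),(180,215))]
s=[onz(cs,*S(a),.183) for a in((125,85),(188,40),(242,97),(175,140))]
for P in(t,s): print(np.mean(P,0).round(4),[(np.degrees(np.arctan2(*(P[(i+1)%4]-P[i])[[1,0]]))%90).round(1) for i in range(4)],[np.linalg.norm(P[(i+1)%4]-P[i]).round(4) for i in range(4)])
print(tri([ray(ct,*T((212,148))),ray(cs,*S((183,85)))]))
for y in(5,10,15): print(planner.solve_ik([.53,-.2125,.16],np.column_stack([[np.cos(np.radians(y)),np.sin(np.radians(y)),0],[np.sin(np.radians(y)),-np.cos(np.radians(y)),0],[0,0,-1]])))
```

```text
[ 0.5307 -0.2141  0.183 ] [np.float64(10.5), np.float64(15.8), np.float64(15.5), np.float64(12.1)] [np.float64(0.0165), np.float64(0.0184), np.float64(0.0177), np.float64(0.0199)]
[ 0.5291 -0.2092  0.183 ] [np.float64(22.5), np.float64(18.1), np.float64(19.0), np.float64(17.4)] [np.float64(0.0172), np.float64(0.0184), np.float64(0.0174), np.float64(0.0174)]
(array([ 0.52897561, -0.21240825,  0.18943007]), [np.float64(0.0007556803829701463), np.float64(0.0007556803829702604)])
[-21.84799141  22.29413046  -1.34737729  66.35849224   0.
 153.15200859]
[-21.84799141  22.29413046  -1.34737729  66.35849224   0.
 148.15200859]
[-21.84799141  22.29413046  -1.34737729  66.35849224   0.
 143.15200859]
```

```bash
cat >> geo.py <<'E'
def down(psi):
    c,s=np.cos(np.radians(psi)),np.sin(np.radians(psi)); return np.array([[c,s,0],[s,-c,0],[0,0,-1]])
E
python3 - <<'E'
from geo import *
R=down(106); P=np.array([.5298,-.2120,.163])
print(planner.solve_ik(P+[0,0,.15],R),planner.solve_ik([.479,.078,.183],R))
robot.move_to(P+[0,0,.11],R)
print(robot.movel(P,vel=.12,force_limit=8)); s=robot.state();print(s['position'],np.round(s['force'],1))
robot.gripper_close(45)
s=robot.state();print(s['t'],s['position'],np.round(s['force'],1),np.round(s['torque'],2),s['grip_width'])
E
```

```text
[-21.80886745  21.17784848  19.18925768  88.01140919   0.
  52.19113255] [  9.24882266  11.80671978 -12.28677795  65.90650227   0.
  83.24882266]
False
[ 0.53020312 -0.2121151   0.16380974] [-0.   0.4  0.1]
14.7333 [ 0.52987156 -0.21202373  0.16317051] [-1.5  0.1  3.1] [0.   0.23 0.02] 0.23100216089226935
```

Run:
```python
from geo import *
P=np.array(robot.state()['position'])
print(robot.movel([.5298,-.2120,P[2]+.012],vel=.03,force_limit=15)); s=robot.state(); print(s['position'],np.round(s['force'],1),s['grip_width'])
print(robot.movel([.5298,-.2120,.318],vel=.12,force_limit=15)); s=robot.state(); print(s['position'],np.round(s['force'],1),s['grip_width'])
R=down(106)
robot.movel([.4795,.079,.318],R,vel=.15)
s=robot.state(); print(s['t'],s['position'],np.round(s['force'],1),np.round(s['torque'],2))
c=cap('side'); cv2.imwrite('pics/side4.png',c['img']); d=cap('top'); cv2.imwrite('pics/top4.png',d['img'])
x=np.array(s['position'])
for k,dz in(('head',.0032),('mark',.0982),('tip',.1432)): print(k,proj(c,x-[0,0,dz])[0].round(1),proj(d,x-[0,0,dz])[0].round(1))
cv2.imwrite('pics/c4.png',np.hstack([cv2.resize(c['img'][60:260,130:260],None,fx=3,fy=3,interpolation=2),cv2.resize(d['img'][180:330,150:250],None,fx=4,fy=4,interpolation=2)[:600]]))
```

```text
False
[ 0.52985728 -0.21201196  0.17521482] [-0.1 -0.1 -1.2] 0.23041604995043136
False
[ 0.5295953  -0.21191575  0.31736491] [ 1.2  0.3 -1.4] 0.2273004920341655
18.75 [0.47959916 0.07855565 0.31794491] [ 1.  -0.2 -1.7] [-0.02  0.   -0.  ]
head [190.7 122.5] [192.  232.2]
mark [194.3 149.3] [197.3 237.4]
tip [195.9 160.9] [199.4 239.5]
```

View pics/c4.png

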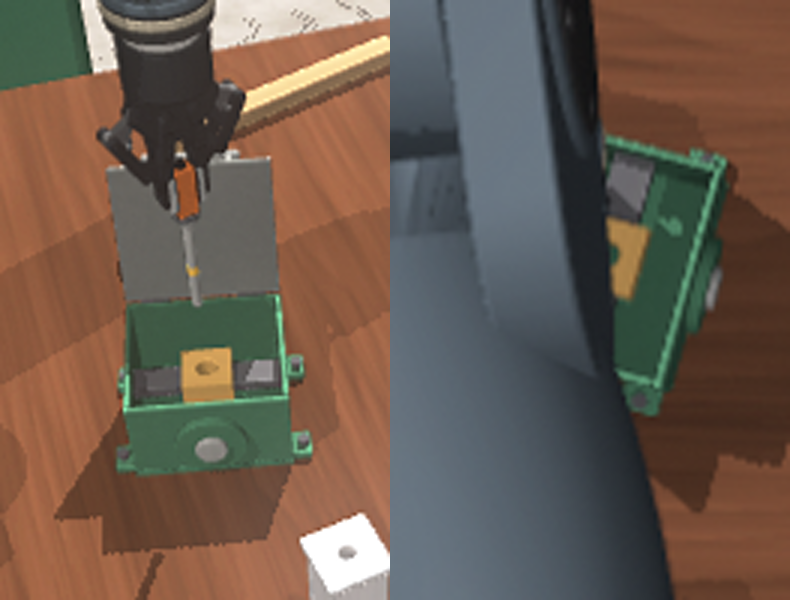

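Side crop: the probe hangs from the gripper with the band at (194,272) and the tip at (197,304), within about 1 px of the prediction. The cover is on its stop side, and the stand is empty at (345,550). The arm blocks the top view of the bush, so I'll lower to just above the bush and servo on the side camera with sub-pixel fits.

```bash
cat > rod.py <<'E'
from geo import *
def rod(c,x,z0=.045,z1=.138,show=False):
    """offset (px, signed right) of the rod's midline from the predicted TCP axis, by row, + tip row"""
    L=cv2.cvtColor(c['img'],cv2.COLOR_BGR2LAB).astype(float); out=[]
    for dz in np.arange(z0,z1,.004):
        u,v=proj(c,x-[0,0,dz])[0]; us=np.arange(-7,7.01,.1)
        pr=cv2.remap(L.astype(np.float32),(u+us).astype(np.float32)[None],np.full((1,len(us)),v,np.float32),cv2.INTER_LINEAR)[0]
        bg=pr[[0,1,2,-3,-2,-1]].mean(0); w=np.linalg.norm(pr-bg,axis=1); w=np.clip(w-.4*w.max(),0,None)
        if show: print(round(dz,3),(u.round(1),v.round(1)),'off',round((w*us).sum()/w.sum(),2),'w',round((w>0).sum()*.1,1))
        out.append((dz,(w*us).sum()/w.sum()))
    # along the axis
    prof=[]
    dzs=np.arange(.06,.17,.0005)
    for dz in dzs:
        u,v=proj(c,x-[0,0,dz])[0]; prof.append(cv2.getRectSubPix(c['img'],(1,1),(float(u),float(v)))[0,0].astype(float))
    return np.array(out),dzs,np.array(prof)
E
python3 - <<'E'
from rod import *
s=robot.state();x=np.array(s['position']);c=cap('side')
o,dzs,p=rod(c,x,.042,.15,True)
y=p[:,2]-p[:,0]
i=np.argmax(np.where((dzs>.08)&(dzs<.12),y,0)); w=np.clip(y-.5*y[i],0,None)*((dzs>.08)&(dzs<.12)); print('mark dz',(w*dzs).sum()/w.sum(),'exp .0982')
g=p.mean(1); k=(dzs>.125); d=np.gradient(g); print('tip dz',dzs[k][np.argmin(d[k])],'exp .1432', d[k].min())
E
```

```text
0.042 (np.float64(192.2), np.float64(133.9)) off -1.7 w 4.7
0.046 (np.float64(192.4), np.float64(135.0)) off -0.85 w 3.3
0.05 (np.float64(192.5), np.float64(136.1)) off -1.17 w 2.3
0.054 (np.float64(192.7), np.float64(137.3)) off -0.99 w 2.7
0.058 (np.float64(192.8), np.float64(138.4)) off -1.07 w 2.8
0.062 (np.float64(193.0), np.float64(139.5)) off -1.1 w 2.8
0.066 (np.float64(193.1), np.float64(140.6)) off -0.99 w 2.8
0.07 (np.float64(193.3), np.float64(141.7)) off -0.98 w 2.6
0.074 (np.float64(193.4), np.float64(142.8)) off -0.96 w 2.4
0.078 (np.float64(193.6), np.float64(143.9)) off -1.04 w 2.4
0.082 (np.float64(193.7), np.float64(145.0)) off -1.05 w 2.5
0.086 (np.float64(193.9), np.float64(146.1)) off -1.1 w 2.7
0.09 (np.float64(194.0), np.float64(147.1)) off -1.3 w 2.8
0.094 (np.float64(194.2), np.float64(148.2)) off -1.67 w 2.6
0.098 (np.float64(194.3), np.float64(149.3)) off -0.88 w 3.9
0.102 (np.float64(194.4), np.float64(150.3)) off -0.76 w 3.4
0.106 (np.float64(194.6), np.float64(151.4)) off -0.95 w 2.7
0.11 (np.float64(194.7), np.float64(152.4)) off -1.12 w 2.4
0.114 (np.float64(194.9), np.float64(153.5)) off -1.27 w 2.6
0.118 (np.float64(195.0), np.float64(154.5)) off -1.3 w 2.7
0.122 (np.float64(195.1), np.float64(155.5)) off -1.15 w 2.6
0.126 (np.float64(195.3), np.float64(156.6)) off -1.08 w 2.2
0.13 (np.float64(195.4), np.float64(157.6)) off -1.12 w 2.5
0.134 (np.float64(195.6), np.float64(158.6)) off -1.01 w 2.5
0.138 (np.float64(195.7), np.float64(159.6)) off -1.03 w 3.0
0.142 (np.float64(195.8), np.float64(160.6)) off -0.85 w 3.3
0.146 (np.float64(196.0), np.float64(161.6)) off -0.88 w 3.2
mark dz 0.10155138086062945 exp .0982
tip dz 0.14550000000000007 exp .1432 -6.333333333333336
```

Run:
```python
from rod import *
robot.movel([.4805,.080,.243],vel=.1,force_limit=6)
robot.sleep(.3)
s=robot.state();x=np.array(s['position']);c=cap('side');print(s['t'],x,np.round(s['force'],1))
cv2.imwrite('pics/side5.png',c['img'])
for dz in(.0982,.1432): print(proj(c,x-[0,0,dz])[0].round(2))
a=cv2.resize(c['img'][140:200,170:230],None,fx=10,fy=10,interpolation=cv2.INTER_CUBIC)
cv2.imwrite('pics/c5.png',a)
```

```text
20.1 [0.48063023 0.08000905 0.24325397] [-0.3 -0.4 -1. ]
[197.07 167.84]
[198.49 178.45]
```

View pics/c5.png

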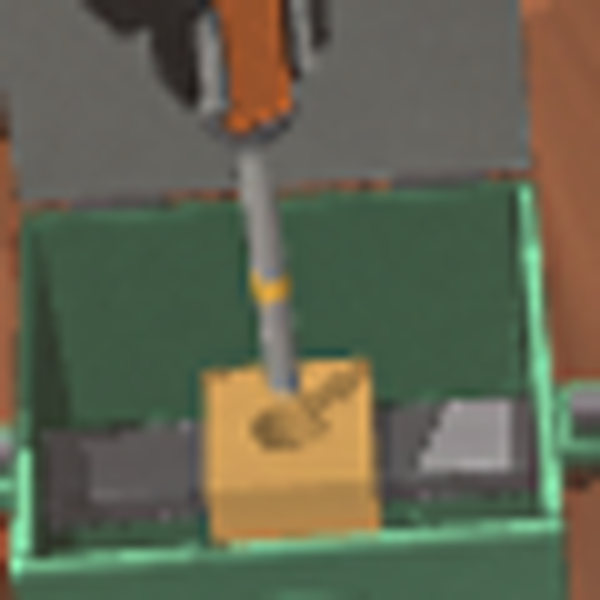

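The crop shows the tip just above the hole: band (270,290), tip (285,388), hole centre about (288,425). It lines up laterally, and the depth looks about 1 px too far, so I'll quantify that along the rod's front line.

```bash
cat > dep.py <<'E'
from rod import *
def depth(c,x,du):
    o=-np.array(c['camera_from_world'])[:3,:3].T@np.array(c['camera_from_world'])[:3,3]
    h=(o-x)*[1,1,0]; h/=np.linalg.norm(h); f=x+.005*h
    dzs=np.arange(.05,.165,.0005); uv=proj(c,np.array([f-[0,0,d] for d in dzs])); uv[:,0]+=du
    im=cv2.GaussianBlur(c['img'],(0,0),.01) if 0 else c['img']
    p=cv2.remap(im,uv[:,0].astype(np.float32)[None],uv[:,1].astype(np.float32)[None],cv2.INTER_LINEAR)[0].astype(float)
    y=p[:,2]-p[:,0]; k=(dzs>.085)&(dzs<.115); w=np.where(k,np.clip(y-.4*y[k].max(),0,None),0)
    return dzs,p,(w*dzs).sum()/w.sum()
E
python3 - <<'E'
from dep import *
for f,x in(('side4',[.4796,.07856,.31794]),('side5',[.48063,.08001,.24325])):
    c=cap('side');c['img']=cv2.imread(f'pics/{f}.png');x=np.array(x)
    du=-.5 if f=='side5' else -1.
    dzs,p,m=depth(c,x,du); print(f,'mark dz',m,'exp .0982')
    y=p[:,0]; print([(d.round(3),q.astype(int).tolist()) for d,q in zip(dzs[160:220:4],p[160:220:4])])
    a=rod(c,x,.05,.135)[0]; print('lateral',np.median(a[:,1]).round(2),np.polyfit(a[:,0],a[:,1],1).round(2))
    print('px per mm x,y,z',(proj(c,x-[0,0,.1])[0]-proj(c,x-[.001,0,.1])[0]).round(3),(proj(c,x-[0,0,.1])[0]-proj(c,x-[0,.001,.1])[0]).round(3),(proj(c,x-[0,0,.1])[0]-proj(c,x-[0,0,.101])[0]).round(3))
S=lambda p:(180+(p[0]+.5)/10-.5,170+(p[1]+.5)/10-.5)
q=[onz(c,*S(a),.085) for a in((268,60),(278,178),(108,190),(102,71))]
print([np.linalg.norm(q[i]-q[i-1]).round(4) for i in range(4)])
# hole profile along column
im=cv2.imread('pics/side2.png');print([(round(v,1),im[int(v),199].tolist()) for v in range(176,192)])
print([(u,im[182,u].tolist()) for u in range(192,207)])
print(proj(c,[.4791,.0789,.085]),proj(c,[.4807,.080,.085]))
E
```

```text
side4 mark dz 0.09730793144009413 exp .0982
[(np.float64(0.13), [130, 135, 139]), (np.float64(0.132), [131, 136, 139]), (np.float64(0.134), [132, 137, 140]), (np.float64(0.136), [131, 136, 139]), (np.float64(0.138), [132, 136, 139]), (np.float64(0.14), [116, 122, 121]), (np.float64(0.142), [91, 102, 93]), (np.float64(0.144), [77, 92, 76]), (np.float64(0.146), [70, 88, 65]), (np.float64(0.148), [67, 88, 61]), (np.float64(0.15), [68, 89, 62]), (np.float64(0.152), [68, 89, 62]), (np.float64(0.154), [69, 89, 62]), (np.float64(0.156), [69, 89, 63]), (np.float64(0.158), [69, 89, 63])]
lateral -1.07 [-1.07 -1.  ]
px per mm x,y,z [ 0.35  -0.081] [-0.09  -0.231] [-0.035 -0.264]
side5 mark dz 0.09681729200652534 exp .0982
[(np.float64(0.13), [124, 127, 129]), (np.float64(0.132), [125, 127, 128]), (np.float64(0.134), [126, 127, 128]), (np.float64(0.136), [128, 128, 128]), (np.float64(0.138), [122, 141, 153]), (np.float64(0.14), [115, 151, 175]), (np.float64(0.142), [103, 150, 182]), (np.float64(0.144), [89, 146, 186]), (np.float64(0.146), [82, 141, 184]), (np.float64(0.148), [77, 135, 177]), (n
[... 428 characters left out ...]
9, [97, 175, 226]), (180, [86, 153, 201]), (181, [77, 136, 179]), (182, [77, 135, 177]), (183, [78, 138, 180]), (184, [68, 119, 154]), (185, [87, 154, 204]), (186, [88, 158, 207]), (187, [90, 159, 209]), (188, [82, 143, 189]), (189, [75, 132, 172]), (190, [75, 132, 172]), (191, [77, 134, 176])]
[(192, [90, 161, 212]), (193, [91, 161, 211]), (194, [90, 163, 213]), (195, [65, 114, 149]), (196, [58, 97, 126]), (197, [64, 112, 145]), (198, [73, 128, 165]), (199, [77, 135, 177]), (200, [78, 138, 181]), (201, [76, 135, 177]), (202, [71, 125, 163]), (203, [88, 158, 207]), (204, [91, 161, 211]), (205, [91, 162, 212]), (206, [92, 166, 219])]
[[198.54941964 182.25753833]] [[198.97074803 181.87697363]]
```

Run:
```python
from dep import *
R=[]
for i,z in enumerate((.238,.231)):
    print(robot.movel([.480,.0775,z],vel=.04,force_limit=3)); robot.sleep(.3)
    s=robot.state();x=np.array(s['position']);c=cap('side');cv2.imwrite(f'pics/side6_{i}.png',c['img'])
    print(s['t'],x.round(4),np.round(s['force'],1),'pred tip',proj(c,x-[0,0,.1432])[0].round(2),'pred mark',proj(c,x-[0,0,.0982])[0].round(2))
    R.append(cv2.resize(c['img'][160:195,182:216],None,fx=11,fy=11,interpolation=cv2.INTER_CUBIC))
    dzs,p,m=depth(c,x,-.6); print('mark dz',m)
cv2.imwrite('pics/c6.png',np.hstack(R))
```

```text
False
20.8417 [0.48   0.0775 0.2381] [ 1.   0.9 -2.4] pred tip [198.67 180.25] pred mark [197.26 169.7 ]
mark dz 0.09711563670411989
False
21.5167 [0.4801 0.0775 0.2311] [-0.6  0.3 -1.3] pred tip [198.89 181.85] pred mark [197.49 171.39]
mark dz 0.09702388203237704
```

View pics/c6.png

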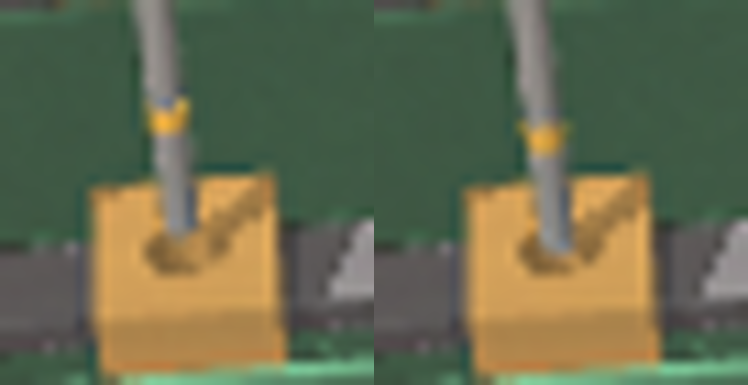

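The tip in the right panel, at (557,252), projects to px (198.3,182.0) on the bush plane, against the hole centre at (198.5,182.15). That is within about 1 mm, so I'll insert it slowly.

Run:
```python
from dep import *
robot.movel([.480,.0772,.231],vel=.02); robot.sleep(.2)
f0=np.array(robot.state()['force']); print(robot.state()['position'],f0.round(2))
for z in np.linspace(.2235,.1832,5):
    hit=robot.movel([.480,.0772,z],vel=.03,force_limit=4); robot.sleep(.15)
    s=robot.state(); print(round(s['t'],1),hit,np.round(s['position'],4),(np.array(s['force'])-f0).round(2),np.round(s['torque'],3))
    if hit: break
robot.sleep(.5)
s=robot.state();x=np.array(s['position']);c=cap('side');cv2.imwrite('pics/side7.png',c['img'])
print(x.round(4),np.round(s['force'],2),s['grip_width'])
print('pred mark',proj(c,x-[0,0,.0982])[0].round(2))
for v in range(174,192): print(v,[c['img'][v,u].tolist() for u in (195,197,198,199,202)])
```

```text
[0.48000202 0.07719719 0.23098709] [ 0.22  0.56 -1.33]
22.6 False [0.48   0.0772 0.2236] [-0.67 -0.37 -0.35] [ 0.015 -0.021  0.003]
23.2 False [0.4801 0.0772 0.2135] [-1.57 -0.87 -0.62] [-0.027 -0.038 -0.051]
23.8 False [0.4801 0.0772 0.2035] [-0.16  0.4  -0.08] [ 0.001  0.021 -0.054]
24.5 False [0.4801 0.0772 0.1934] [ 0.5  -0.28  0.29] [ 0.015  0.021 -0.003]
25.1 False [0.4801 0.0772 0.1833] [-0.15 -1.06 -0.12] [ 0.074  0.02  -0.031]
[0.48   0.0772 0.1832] [ 0.4  -0.33 -0.61] 0.23641232573991297
pred mark [198.99 182.57]
174 [[62, 84, 54], [140, 145, 148], [119, 123, 128], [82, 93, 84], [67, 87, 59]]
175 [[63, 83, 52], [137, 142, 145], [122, 126, 129], [81, 90, 79], [66, 81, 49]]
176 [[63, 98, 96], [135, 139, 142], [124, 127, 130], [90, 106, 115], [87, 155, 203]]
177 [[86, 156, 206], [137, 140, 145], [125, 128, 130], [94, 97, 99], [90, 162, 215]]
178 [[89, 164, 215], [135, 141, 143], [128, 132, 132], [100, 100, 98], [92, 164, 216]]
179 [[89, 162, 214], [133, 138, 142], [129, 132, 135], [104, 103, 103], [73, 129, 170]]
180 [[90, 162, 213], [131, 138, 147], [130, 134, 135], [108, 108
[... 264 characters left out ...]
95], [81, 143, 188]]
184 [[88, 158, 205], [67, 118, 148], [77, 159, 199], [69, 144, 181], [88, 158, 206]]
185 [[90, 161, 211], [87, 153, 200], [89, 160, 210], [87, 157, 207], [90, 160, 209]]
186 [[90, 159, 208], [88, 159, 208], [87, 157, 207], [87, 157, 206], [87, 157, 206]]
187 [[90, 157, 207], [89, 159, 208], [89, 158, 208], [90, 159, 209], [87, 159, 207]]
188 [[84, 149, 196], [85, 150, 196], [84, 148, 197], [82, 143, 189], [78, 137, 180]]
189 [[75, 134, 174], [76, 134, 174], [76, 133, 174], [75, 131, 172], [75, 130, 170]]
190 [[75, 132, 173], [75, 132, 172], [75, 132, 171], [75, 132, 172], [76, 132, 172]]
191 [[76, 134, 175], [76, 133, 175], [76, 133, 175], [77, 134, 175], [77, 134, 177]]
```

Run:
```python
from geo import *
im=cv2.imread('pics/side7.png'); a=cv2.imread('pics/side2.png')
for v in(179,180,181): print(v,[(u,im[v,u].tolist()) for u in range(193,205)])
# lateral: rod mid by saturation (grey rod vs brass/dark brass), sub-pixel width by area
for v in range(177,182):
    r=im[v,192:206].astype(float); sat=1-r.min(1)/r.max(1); w=np.clip((.5-sat)/.4,0,1); print(v,(w*np.arange(192,206)).sum()/w.sum(),w.sum())
```

```text
179 [(193, [89, 160, 212]), (194, [90, 161, 212]), (195, [89, 162, 214]), (196, [79, 135, 175]), (197, [133, 138, 142]), (198, [129, 132, 135]), (199, [104, 103, 103]), (200, [86, 144, 185]), (201, [74, 132, 172]), (202, [73, 129, 170]), (203, [69, 121, 158]), (204, [69, 120, 157])]
180 [(193, [89, 159, 209]), (194, [89, 160, 210]), (195, [90, 162, 213]), (196, [83, 155, 206]), (197, [131, 138, 147]), (198, [130, 134, 135]), (199, [108, 108, 107]), (200, [73, 112, 140]), (201, [70, 126, 164]), (202, [69, 121, 158]), (203, [67, 118, 154]), (204, [86, 151, 198])]
181 [(193, [88, 158, 208]), (194, [90, 161, 211]), (195, [82, 148, 196]), (196, [61, 113, 151]), (197, [139, 141, 144]), (198, [136, 137, 137]), (199, [111, 109, 108]), (200, [72, 118, 148]), (201, [64, 114, 149]), (202, [67, 117, 154]), (203, [86, 152, 200]), (204, [90, 160, 211])]
177 197.86149584487535 3.2232142857142856
178 197.9261447562777 3.1150306748466257
179 198.0 3.0
180 198.0426367461431 3.0314625850340136
181 198.0 3.0
```

Run:
```python
from geo import *
robot.movel([.4808,.0772,.1832],vel=.01); robot.sleep(.6)
s=robot.state();print(s['t'],np.round(s['position'],4),np.round(s['force'],2),np.round(s['joint_velocities'],3).tolist(),s['grip_width'])
c=cap('side');d=cap('top');im=c['img']
for v in range(178,182):
    r=im[v,192:206].astype(float); sat=1-r.min(1)/r.max(1); w=np.clip((.5-sat)/.4,0,1); print(v,((w*np.arange(192,206)).sum()/w.sum()).round(2))
print('yellow top',[(v,im[v,198].tolist()) for v in range(181,186)])
for th in(1.6,1.72,1.8):
    cx=np.cos(th)*ex-np.sin(th)*ez; cz=np.cos(th)*ez+np.sin(th)*ex
    print(th,'free corner +x side',proj(c,H-.15*cx-.075*ey)[0].round(1),'outer',proj(c,H-.15*cx-.075*ey+.008*cz)[0].round(1))
u=218; print([(v,im[v,u].tolist()) for v in range(104,124)])
for n,cc in(('side',c),('top',d)):
    a=cv2.imread(f'pics/{n}0.png');df=cv2.absdiff(a,cc['img']).max(2)
    B={'side':dict(can=(290,185,28,45),pulley=(168,130,26,24),spanner=(253,303,62,58)),'top':dict(can=(253,137,28,36),spanner=(348,192,38,62),pulley=(100,228,30,32))}[n]
    for k,(x,y,w,h) in B.items(): print(n,k,(df[y:y+h,x:x+w]>40).sum())
```

```text
26.5 [0.4808 0.0772 0.1832] [-0.1  -0.22 -0.93] [-0.057, 0.137, 0.16, 0.031, 0.046, -0.054] 0.2333505765110869
178 198.0
179 198.09
180 198.34
181 198.33
yellow top [(181, [136, 137, 138]), (182, [122, 149, 161]), (183, [80, 166, 214]), (184, [75, 158, 199]), (185, [89, 160, 210])]
1.6 free corner +x side [218.4 118.1] outer [218.2 116.5]
1.72 free corner +x side [218.  114.7] outer [217.8 113.4]
1.8 free corner +x side [217.7 112.8] outer [217.6 111.7]
[(104, [70, 98, 155]), (105, [70, 98, 153]), (106, [70, 100, 156]), (107, [72, 101, 159]), (108, [72, 101, 160]), (109, [71, 100, 157]), (110, [69, 99, 155]), (111, [65, 96, 154]), (112, [107, 127, 162]), (113, [118, 123, 131]), (114, [97, 101, 103]), (115, [93, 98, 101]), (116, [94, 99, 101]), (117, [92, 97, 100]), (118, [93, 97, 100]), (119, [94, 99, 102]), (120, [94, 99, 102]), (121, [92, 97, 100]), (122, [92, 97, 100]), (123, [91, 96, 100])]
side can 0
side pulley 442
side spanner 0
top can 0
top spanner 0
top pulley 355
```

Rod, band and cover all check out. The pulley difference may only be shadow or the arm in front, so I'll check its outline.

Run:
```python
from geo import *
cv2.imwrite('pics/topF.png',cap('top')['img'])
for f in('top0','top1','top2','top3','top4','topF'):
    im=cv2.imread(f'pics/{f}.png')[222:264,94:138]; h=cv2.cvtColor(im,cv2.COLOR_BGR2HSV)
    m=(h[...,1]<70).astype(np.uint8); k,l,st,ce=cv2.connectedComponentsWithStats(m)
    print(f,[(st[i].tolist(),(ce[i]+[94,222]).round(1).tolist()) for i in range(1,k) if st[i,4]>30])
```

```text
top0 [([9, 9, 24, 23, 451], [114.5, 242.1])]
top1 [([9, 9, 24, 23, 453], [114.5, 242.1])]
top2 [([34, 0, 10, 19, 74], [134.9, 230.5]), ([9, 9, 24, 23, 455], [114.5, 242.1])]
top3 [([35, 0, 9, 18, 99], [133.5, 231.2]), ([9, 9, 24, 23, 453], [114.5, 242.1])]
top4 [([0, 0, 44, 42, 1848], [115.5, 242.5])]
topF [([9, 0, 35, 42, 1222], [122.6, 242.1])]
```

The pulley hadn't moved in any view where it was visible; the arm only blocks it now. The rod is centred to about 0.1 px, so I'll hand in.

Run:
```python
from h import *
s=robot.state();print(s['t'],s['position'],np.round(s['force'],2),s['grip_width']); order.close_job()
```

```text
26.65 [0.48080459 0.07721489 0.18320132] [-0.69  0.29 -2.3 ] 0.2260990813227276
the job is handed in; nothing more can be done
```

I opened the cover onto its stop, took the orange probe from the stand and lowered it through the bush. I handed the job in at 26.7 s with the probe still gripped and held still.

**Last checks**
- **Cover:** its free edge is at image row 112 in the side view, which matches the 1.8 rad stop.
- **Centring:** the rod is within about 0.1 px (0.3 mm) of the hole centre sideways. In depth it is good to only about 1 mm, because the arm blocked the top camera and I had the side view alone.
- **Band:** its top edge is within about 1 mm of where it should be when level with the bush face.
- **Contact:** forces during insertion stayed at noise level, below 2 N, so there was no sign of the probe touching the bore or the case.
- **Bystanders:** the can and the spanner are unchanged in both views. The pulley had not moved in the last clear view, taken after the cover was released. The arm hid it from above after that, so I could not recheck it at the end.

**Disagreements**
- The camera-measured heights came out about 3 mm above the stated ones. I used the stated heights and placed the probe by its position relative to the hole in the side view.
- The bore position inferred from gripping the handle differed by about 2.5 mm from the camera estimate. I relied on the cameras.

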